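# Fetch the spare knob from behind the rolls

### The job

First clear both rolls that hem in the spare black knob on the spares stand onto the flat grey mat, side by side, then fetch the knob and set it upright in the middle of the round fitting plinth. When the knob is there, put each roll back flat on the same seat of the stand that it came from (the two must not be swapped), and do not disturb the brass coupler and the brass tee standing nearby.

Things in the scene. Friction and masses are not known exactly. Their poses are not given: they have to be found in the camera images.
- spare_knob: The thing to fetch: black ribbed regulator knob, a solid disc 48 mm across, 22 mm high, 40 g. Origin: centre of its underside, z up. It starts upright on the middle seat of the stand, about 6 mm from the backstop behind it and from a roll at either side: fingers fit at its sides only when both rolls are gone.
- thread_tape: Roll of white thread tape on a flat blue spool, lying flat: 53 mm across, 14 mm high (two flanges 53 mm across with a 44 mm waist between them; the middle hole cannot be entered), about 30 g. Origin: centre of its underside, z up. At the start it lies on the left or the right seat of the stand (drawn by lot); it must come back to that seat.
- strap_coil: Coil of black webbing strap, lying flat: 55 mm across, 17 mm high, to be gripped round the outside (the middle hole cannot be entered), about 50 g. Origin: centre of its underside, z up. At the start it lies on the other outer seat of the stand; it must come back to that seat.
- spares_stand: Fixed metal plate, 8 mm thick (top z = 8 mm), x -60..45, y -90..90 mm. Origin: on the worktop under the knob seat; x to its back. Flat grey 64 mm seat marks centred at x = -22, y = +54 (left) and -54 mm (right). A dark curved backstop (top z = 32 mm), 31 to 36 mm from the origin, spans 50 degrees either side of +x behind the knob; sides and front are open.
- side_mat: Side area: fixed flat grey mat, 130 mm along its x, 170 mm along its y, 3 mm thick. Origin: centre of its underside, z up; its top is at z = 3 mm. It lies to the left or to the right of the vice (drawn by lot).
- fitting_plinth: Where the knob must go: fixed round metal plinth, dark foot 72 mm across, bright flat top 64 mm across at z = 14 mm, with a thin 50 mm circle marked (not raised) on it. Origin: centre of its underside on the worktop, z up. It stands on the other side of the vice from the mat.
- hose_coupler: Bystander: brass quick coupler with a steel nose, standing upright, 22 mm across and 60 mm high. Origin: centre of its underside. Leave it where it stands.
- pipe_tee: Bystander: brass pipe tee, 22 x 52 mm and 35 mm high, standing with its branch up. Origin: centre of its underside. Leave it where it stands.
Not all that is in view belongs to the job. Of the things that look like the thread_tape, the smaller one is meant. What is shaped like the strap_coil but pink is not meant.

How it is judged:
On the way, in this order (a step that is already met when the one before it is completed fails the run):
1. both rolls lie flat on the mat (each centre at least 20 mm inside its edge) and the knob is still on its seat (x of thread_tape in the frame of side_mat between -0.045 and 0.045 m and y of thread_tape in the frame of side_mat between -0.065 and 0.065 m and z of thread_tape in the frame of side_mat between -0.003 and 0.01 m and angle between each of thread_tape, strap_coil's own z axis and vertical below 0.12 rad and linear speed of each of thread_tape, strap_coil below 0.02 m/s and x of strap_coil in the frame of side_mat between -0.045 and 0.045 m and y of strap_coil in the frame of side_mat between -0.065 and 0.065 m and z of strap_coil in the frame of side_mat between -0.003 and 0.01 m and contact force between the fingers and thread_tape below 0.1 N and contact force between the fingers and strap_coil below 0.1 N and contact force between the fingers and spare_knob below 0.1 N and horizontal distance between spare_knob and spares_stand below 0.03 m), for 0.2 s.
2. the knob stands on the plinth, released, while both rolls are still on the mat (x of thread_tape in the frame of side_mat between -0.045 and 0.045 m and y of thread_tape in the frame of side_mat between -0.065 and 0.065 m and z of thread_tape in the frame of side_mat between -0.003 and 0.01 m and angle between each of thread_tape, strap_coil, spare_knob's own z axis and vertical below 0.12 rad and linear speed of each of thread_tape, strap_coil, spare_knob below 0.02 m/s and x of strap_coil in the frame of side_mat between -0.045 and 0.045 m and y of strap_coil in the frame of side_mat between -0.065 and 0.065 m and z of strap_coil in the frame of side_mat between -0.003 and 0.01 m and horizontal distance between spare_knob and fitting_plinth below 0.012 m and z of spare_knob in the frame of fitting_plinth between 0.01 and 0.02 m and contact force between the fingers and thread_tape below 0.1 N and contact force between the fingers and strap_coil below 0.1 N and contact force between the fingers and spare_knob below 0.1 N), for 0.2 s.
At the end, for the whole second after the job is handed in: The knob stands upright, released and at rest on the plinth, its centre within 12 mm of the plinth's; each roll lies flat, released and at rest within 15 mm of where it lay at the start (horizontal distance between spare_knob and fitting_plinth below 0.012 m and z of spare_knob in the frame of fitting_plinth between 0.01 and 0.02 m and angle between each of spare_knob, thread_tape, strap_coil's own z axis and vertical below 0.12 rad and linear speed of each of spare_knob, thread_tape, strap_coil below 0.02 m/s and distance of each of thread_tape, strap_coil from where it was at the start of the episode below 0.015 m and contact force between the fingers and thread_tape below 0.1 N and contact force between the fingers and strap_coil below 0.1 N and contact force between the fingers and spare_knob below 0.1 N); the robot touches nothing.
It fails at once if the coupler or the tee is pushed more than 20 mm or tipped (distance of any of hose_coupler, pipe_tee from where it was at the start of the episode above 0.02 m or angle between any of hose_coupler, pipe_tee's own z axis and vertical above 0.4 rad).
It also fails if it takes over 109 s, if anything falls off the work surface, if the arm or the gripper's body presses on something with over 40 N, if the wrist force passes 120 N, or if a joint passes its speed limit or range.

### The arm

A 6-joint arm with a two-finger parallel gripper is mounted at the origin on a cart in front of the work surface, level with it; the furniture and walls round the work are solid. World frame = base frame: x ahead of the robot, y to its left, z up, the work surface at z = 0. Lengths are in m, angles in rad, forces in N, time in s.
With the tool pointing down it reaches from about 0.35 to 0.95 m from the base axis. Payload 17.4 kg.
Tool frame: the origin (TCP) lies midway between the tips of the shut fingers; the grasp point (between the pads) lies 19 mm behind it; y points along the fingers, z is the direction in which the jaws open and shut, and the axes are right-handed (so a half turn about y gives the same grasp; the last joint's range is limited). The gripper opens to 93 mm and grips with 3 to 60 N. Pads are 15 mm wide; open, the fingers measure 128 mm over their backs; the gripper's body (75 mm by 188 mm) begins 65 mm behind the grasp point.
Start: joints at [1.212, 0.116, 1.442, -0, 1.584, -0.038], TCP at [0.213, 0.641, 0.219] pointing down, gripper open.
Joint ranges: [-2.83, 2.83], [-0.83, 2.19], [0.07, 2.5], [-1.14, 4.28], [0.01, 3], [-2.97, 2.97]. Speed limits (rad/s): [1.89, 1.89, 2.22, 3.14, 3.14, 3.14].

### API

Orientations are given as a unit quaternion [x, y, z, w].
In Python, from cell import r gives the robot as it stands.
- The arm moves only by the tool apply_moves, never from a script. Its argument "increments" is a list of rows, each a list of 5 numbers: the shift along the tool's x, y, z in mm, then the turn about the tool's y in rad, then the finger opening in mm, from 0 to 93. A call has 1 to 20 rows; each row shifts and turns the commanded pose from where the row before left it, along the tool's axes as they then stand; what a row does not reach is not made up. A row lasts 1/12 s, in which the tool goes at most 41.7 mm and 7.16 degrees, less where a joint would pass 70% of its speed; a pose out of reach is approached as far as the arm can. A call with a gripper value outside its range is refused whole. The fingers move at their own pace and stop on an object; "squeeze" is the grip in N (left out, the last holds). Time passes only in rows, so rows that do not move let the fingers close. It gives the time, the measured TCP pose, the force and the opening at its end, in the units of the state.
- r.get_state(): the state, without advancing time (a new reading comes with each control period).
- r.read_camera(name): name is "scene" or "top" or "wrist"; returns the picture (384x512x3 uint8, red, green, blue); there is no depth.
- r.calibration(name): a dict with "mtx" (3x3 intrinsics, pixels), "rvec" (rotation vector, rad) and "tvec" (3), from world to camera coordinates, as OpenCV has them; the wrist camera has in their place "T_tool_cam" (4x4, takes a point from camera to tool coordinates, whose origin is the TCP and whose axes are the tool frame's). Camera axes: x right, y down, z forward; pixel columns grow to the right and rows downward; lengths in m; the calibration is good to about 2 mm. A picture is of the moment at which its call begins: read the wrist's pose just before it. calibration takes no time and is no camera call.
- r.close_job(): hands the job in, once; it reports no verdict.
Trained networks look in the newest picture that a camera, given by its name, has taken for a name from the list of things; names that differ only in an ending like _2 or _b are one class to them, and where a whole thing is asked for, a point or a joint stands for the part that bears it (a point fixed in the world has none). Each returns a list of dicts, best first, with "p" (0 to 1); they miss things now and then, are a little off and sometimes report something else, mostly with a low value. They report only what shows in the picture. A call takes as long as a camera call. They do not tell look-alikes from the thing itself.
- r.masks_of(camera, label): "mask" (384x512 bool, what is visible of it) and "position" ([column, row] in pixels, amid what is visible of it).
- r.spot_point(camera, label): "position" ([column, row] in pixels: a listed point, or the origin of a listed thing).
The state is a dict: "t": time; "joint_positions": joint angles; "qvel": joint speeds; "joint_torque": joint torques, N m; "ee_pos": TCP position; "tool_rot": TCP orientation; "contact_force": force on the tool from outside, world axes, zero at the start; "moment": the same for the moment, N m; "grip_width": opening from 0.0 (shut) to 1.0 (fully open).
Only numpy, scipy, OpenCV 4.12 (cv2) and the standard library are available. Lean on these libraries where they do the work, as an engineer would, in place of code of your own. Each camera call takes 0.05 s, during which the arm holds its last target.

## Working session

There is one attempt and no reset: what is moved stays moved. The work goes in short steps, Python scripts to look and compute and a tool call to move; the robot and the scene stay as the last step left them, time stands still between calls to the robot, and variables do not carry over. Pictures are saved under pics/ and viewed, and the job is handed in when it is done.

Besides the shell and the picture viewer there is one more tool, called as name(argument=value, ...) on one line, values as JSON. apply_moves: Moves the arm, as the interface text tells. Its arguments: {"type":"object","properties":{"increments":{"type":"array"},"squeeze":{"type":"number"}},"required":["increments"]}

```bash
ls; mkdir -p pics; python3 - <<'E'
from cell import r
import cv2,numpy as np
s=r.get_state(); print(s)
for n in ["scene","top","wrist"]:
    im=r.read_camera(n); cv2.imwrite(f"pics/{n}0.png",im[:,:,::-1]); print(n,r.calibration(n))
E
```

```text
pics
{'t': 0.0, 'joint_positions': array([ 1.21221892e+00,  1.16514988e-01,  1.44223438e+00, -1.28601610e-05,
        1.58399725e+00, -3.78342006e-02]), 'qvel': array([ 0.00087549,  0.00012113, -0.00053587,  0.0010123 , -0.00140662,
       -0.00200187]), 'joint_torque': array([ 3.16744023e-03, -7.21240282e+01, -6.22622824e+01,  7.81979738e-02,
        2.36437074e-02, -1.80853694e-04]), 'ee_pos': array([0.21277569, 0.64038594, 0.2179048 ]), 'tool_rot': array([ 0.69843397, -0.1129903 ,  0.11283854, -0.69763217]), 'contact_force': array([-0.12950418, -0.15744067, -0.62192572]), 'moment': array([0.01999391, 0.00119455, 0.01448036]), 'grip_width': 1.0017274576402386}
scene {'mtx': array([[405.60074549,   0.        , 254.92716898],
       [  0.        , 405.60074549, 190.27948977],
       [  0.        ,   0.        ,   1.        ]]), 'rvec': array([ 2.02256349, -0.56459942,  0.36362966]), 'tvec': array([-0.44965586,  0.19414972,  0.60332101])}
top {'mtx': array([[391.35558668,   0.        , 256.59192148],
       [  0.        , 391.35558668, 191.1318286 ],
       [  0.        ,   0.        ,   1.        ]]), 'rvec': array([ 2.157091  , -2.09932529,  0.23275718]), 'tvec': array([-0.00091206,  0.52385295,  0.80425054])}
wrist {'mtx': array([[337.19433461,   0.        , 254.54411435],
       [  0.        , 337.19433461, 189.52553014],
       [  0.        ,   0.        ,   1.        ]]), 'T_tool_cam': array([[ 5.62160360e-04,  9.54086244e-01,  2.99531506e-01,
        -8.39557270e-02],
       [-1.35273777e-03, -2.99530554e-01,  9.54085749e-01,
        -1.66481087e-01],
       [ 9.99998927e-01, -9.41536770e-04,  1.12224429e-03,
         1.20070870e-04],
       [ 0.00000000e+00,  0.00000000e+00,  0.00000000e+00,
         1.00000000e+00]])}
```

View pics/scene0.png

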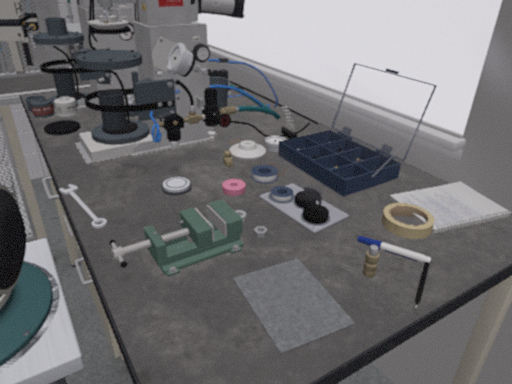

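View pics/top0.png

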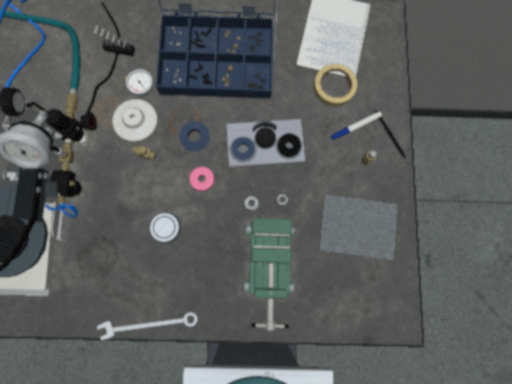

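View pics/wrist0.png

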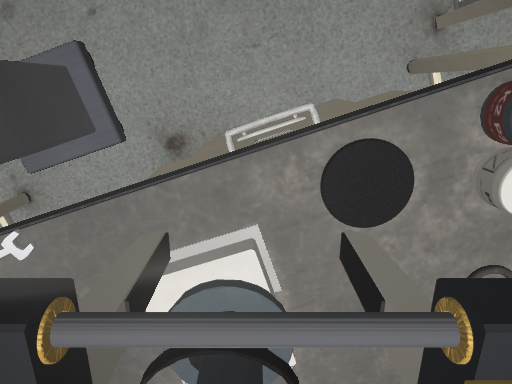

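Candidates in the top view:
- **Thread tape:** blue-and-white roll on the stand at (242,148), or a larger look-alike off the stand at (195,136). I choose the smaller one on the stand.
- **Strap coil:** black coil at (289,145), or a pink look-alike at (202,178). I choose the black one.
- **Knob:** black, at (265,133).
- **Other things:** plinth (164,227), mat (359,226), tee (145,152), coupler (370,157).

Next I'll localise these and check a crop.

```bash
cat > h.py <<'E'
from cell import r
import cv2,numpy as np
from scipy.spatial.transform import Rotation as R
def cam(n):
    c=r.calibration(n); K=np.array(c["mtx"])
    if n!="wrist":
        Rm=cv2.Rodrigues(np.array(c["rvec"]))[0]; t=np.array(c["tvec"]).ravel()
        return K,Rm,t
    s=r.get_state(); T=np.eye(4); T[:3,:3]=R.from_quat(s["tool_rot"]).as_matrix(); T[:3,3]=s["ee_pos"]
    M=np.linalg.inv(T@np.array(c["T_tool_cam"])); return K,M[:3,:3],M[:3,3]
def w(n,px,z,C=None):
    K,Rm,t=C or cam(n); d=Rm.T@np.linalg.inv(K)@np.array([px[0],px[1],1.]); o=-Rm.T@t
    return o+d*(z-o[2])/d[2]
def proj(n,P,C=None):
    K,Rm,t=C or cam(n); p=K@(Rm@np.array(P)+t); return p[:2]/p[2]
E
python3 - <<'E'
from h import *
hz=dict(spare_knob=.030,thread_tape=.022,strap_coil=.025,spares_stand=.008,side_mat=.003,fitting_plinth=.014,hose_coupler=.06,pipe_tee=.035)
org=dict(spare_knob=.008,thread_tape=.008,strap_coil=.008,spares_stand=0,side_mat=0,fitting_plinth=0,hose_coupler=0,pipe_tee=0)
for n in ["top","scene"]:
    im=r.read_camera(n); C=cam(n)
    for l in hz:
        for d in r.spot_point(n,l)[:3]: print(n,l,"spot",round(d["p"],2),np.round(d["position"],1),np.round(w(n,d["position"],org[l],C),4))
        if n=="top":
          for d in r.masks_of(n,l)[:3]:
            m=d["mask"].astype(np.uint8); cs=max(cv2.findContours(m,0,2)[0],key=cv2.contourArea); c,rad=cv2.minEnclosingCircle(cs)
            print("   mask",round(d["p"],2),np.round(d["position"],1),np.round(c,1),round(rad,1),m.sum(),np.round(w(n,c,hz[l],C),4))
            if l in("side_mat","spares_stand"):
                b=cv2.boxPoints(cv2.minAreaRect(cs)); print([np.round(w(n,q,hz[l],C)[:2],4) for q in b])
    if n=="top": cv2.imwrite("pics/crop1.png",cv2.resize(im[100:270,120:420],None,fx=2.6,fy=2.6,interpolation=2)[:,:,::-1])
    else: cv2.imwrite("pics/crop2.png",cv2.resize(im[140:290,150:400],None,fx=3,fy=3,interpolation=2)[:,:,::-1])
E
```

```text
top spare_knob spot 0.81 [266.  142.5] [ 0.6499 -0.0069  0.008 ]
   mask 0.8 [265.7 136.1] [265.5 137.7] 10.9 358 [ 0.6541 -0.0046  0.03  ]
top thread_tape spot 0.86 [245.6 149.4] [0.6314 0.0407 0.008 ]
top thread_tape spot 0.78 [196.5 135.3] [0.6622 0.1574 0.008 ]
   mask 0.74 [193.  130.6] [193.3 136.3] 15.4 643 [0.6546 0.1627 0.022 ]
   mask 0.64 [245.2 152.4] [242.4 148.8] 11.3 300 [0.6282 0.0479 0.022 ]
top strap_coil spot 0.93 [204.  183.7] [0.5461 0.1338 0.008 ]
   mask 0.73 [288.8 146.5] [288.4 145.2] 12.0 429 [ 0.6394 -0.0581  0.025 ]
   mask 0.56 [201.2 177.7] [201.5 178.9] 12.1 437 [0.5535 0.138  0.025 ]
top spares_stand spot 0.78 [263.1 140.3] [ 6.578e-01 -2.000e-04  0.000e+00]
   mask 0.64 [270.2 142.2] [265. 142.] 42.5 2058 [ 0.651  -0.0045  0.008 ]
[array([0.6935, 0.0903]), array([ 0.7126, -0.091 ]), array([ 0.6044, -0.0981]), array([0.5866, 0.0793])]
top side_mat spot 0.72 [356.8 223.4] [ 0.4652 -0.2198  0.    ]
   mask 0.86 [359.9 227.7] [359. 227.] 46.0 4122 [ 0.4567 -0.2238  0.003 ]
[array([ 0.4012, -0.1273]), array([ 0.5302, -0.1452]), array([ 0.5118, -0.321 ]), a
[... 598 characters left out ...]
[280.4 197.4] [0.6281 0.0466 0.008 ]
scene strap_coil spot 0.95 [314.6 219.7] [ 0.6369 -0.0657  0.008 ]
scene strap_coil spot 0.73 [237.9 188.4] [0.5646 0.1316 0.008 ]
scene spares_stand spot 0.91 [304.5 206.7] [ 0.6597 -0.0034  0.    ]
scene side_mat spot 0.76 [291.  301.7] [ 0.458  -0.2256  0.    ]
scene fitting_plinth spot 0.94 [176.2 188.8] [0.4426 0.2152 0.    ]
scene fitting_plinth spot 0.48 [291.2 301.4] [ 0.4587 -0.2252  0.    ]
scene fitting_plinth spot 0.44 [304.4 200.6] [0.6763 0.0181 0.    ]
scene hose_coupler spot 0.73 [368.1 278.1] [ 0.608  -0.2486  0.    ]
scene pipe_tee spot 0.56 [230.6 164.2] [0.6222 0.2713 0.    ]
scene pipe_tee spot 0.3 [281.6 195.9] [0.6429 0.062  0.    ]
```

View pics/crop1.png

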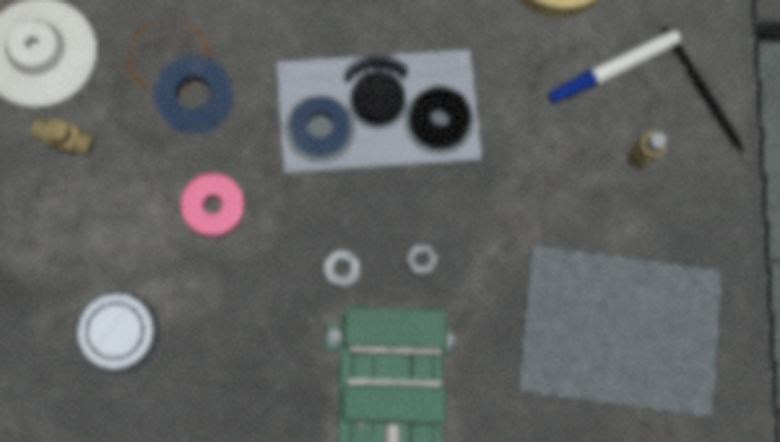

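View pics/crop2.png

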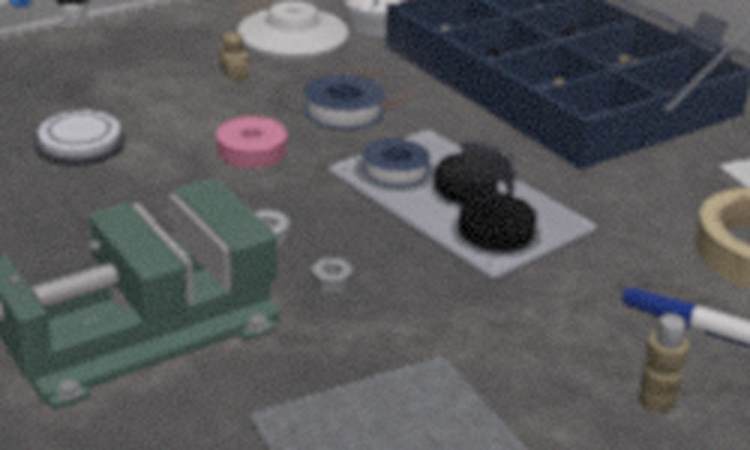

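```bash
cat >> h.py <<'E'
def plan(P,jaw_yaw,s=None,flip=None):
    """moves in tool axes from the present pose to TCP P with jaw (tool z) along world yaw (mod pi)"""
    s=s or r.get_state(); Q=R.from_quat(s["tool_rot"]).as_matrix()
    cur=np.arctan2(Q[1,2],Q[0,2])
    opts=[(jaw_yaw-cur+k*np.pi+np.pi)%(2*np.pi)-np.pi for k in (0,1)]
    # tool y points down => turn about tool y by +a turns world yaw by -a
    d=Q.T@(np.array(P)-s["ee_pos"])
    print("shift tool mm",np.round(d*1000,1),"turn about y",[round(-o,4) for o in opts],"j6 now",round(s["joint_positions"][5],3),"yaw now",round(cur,3),"tool y",np.round(Q[:,1],3),"tool x",np.round(Q[:,0],3))
E
python3 - <<'E'
from h import *
plan([.63,0,.2],0.1)
im=r.read_camera("top"); C=cam("top")
cv2.imwrite("pics/crop3.png",cv2.resize(im[110:180,215:320],None,fx=7,fy=7,interpolation=2)[:,:,::-1])
E
```

```text
shift tool mm [ 597.9   18.6 -476.4] turn about y [np.float64(1.15), np.float64(-1.9916)] j6 now -0.038 yaw now 1.25 tool y [ 0.  0. -1.] tool x [ 0.949 -0.315  0.   ]
```

View pics/crop3.png

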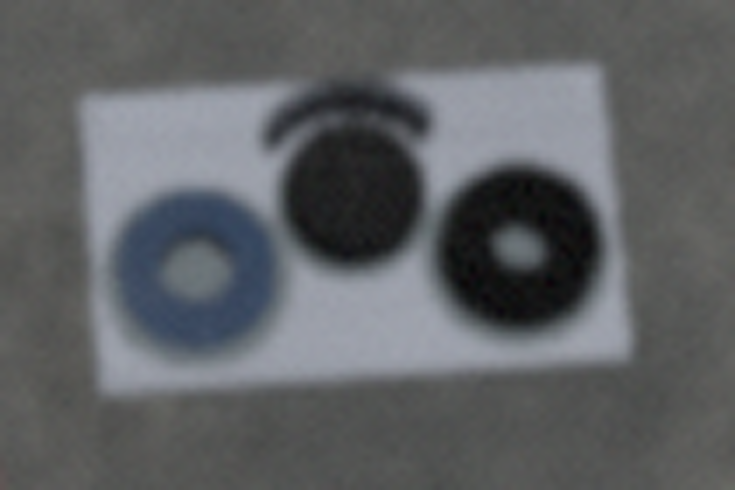

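The crop shows the small blue spool on the left seat, the black coil on the right seat and the knob between them in front of the backstop. The choice stands. First I'll go up and clear of the pump.

apply_moves(increments=[[0, -36, 0, 0, 93], [0, -36, 0, 0, 93], [0, -36, 0, 0, 93], [0, -36, 0, 0, 93], [0, -36, 0, 0, 93], [25, 0, -26, 0, 93], [25, 0, -26, 0, 93], [25, 0, -26, 0, 93], [25, 0, -26, 0, 93], [25, 0, -26, 0, 93], [25, 0, -26, 0, 93], [25, 0, -26, 0, 93], [25, 0, -26, 0, 93], [25, 0, -26, 0, 93], [25, 0, -26, 0, 93], [25, 0, -26, 0, 93], [25, 0, -26, 0, 93]])

```text
t: 2.92
ee_pos: [0.3994, 0.2482, 0.3989]
tool_rot: [-0.698, 0.113, -0.113, 0.698]
contact_force: [1.0, 0.8, -0.1]
grip_width: 1.0
```

```bash
python3 - <<'E'
from h import *
print(r.get_state()["t"],r.get_state()["ee_pos"])
plan([.63,0.01,.2],0.1)
E
```

```text
2.9167 [0.39937476 0.24820427 0.3989073 ]
shift tool mm [ 293.8  199.  -153.5] turn about y [np.float64(1.1502), np.float64(-1.9913)] j6 now -0.748 yaw now 1.25 tool y [ 0.001  0.    -1.   ] tool x [ 0.949 -0.315  0.   ]
```

apply_moves(increments=[[29.4, 20, -15.3, 0, 93], [29.4, 20, -15.3, 0, 93], [29.4, 20, -15.3, 0, 93], [29.4, 20, -15.3, 0, 93], [29.4, 20, -15.3, 0, 93], [29.4, 20, -15.3, 0, 93], [29.4, 20, -15.3, 0, 93], [29.4, 20, -15.3, 0, 93], [29.4, 20, -15.3, 0, 93], [29.4, 20, -15.3, 0, 93], [0, 0, 0, 0.115, 93], [0, 0, 0, 0.115, 93], [0, 0, 0, 0.115, 93], [0, 0, 0, 0.115, 93], [0, 0, 0, 0.115, 93], [0, 0, 0, 0.115, 93], [0, 0, 0, 0.115, 93], [0, 0, 0, 0.115, 93], [0, 0, 0, 0.115, 93], [0, 0, 0, 0.115, 93]])

```text
t: 4.58
ee_pos: [0.6299, 0.012, 0.1987]
tool_rot: [-0.523, 0.476, -0.476, 0.523]
contact_force: [0.6, 1.2, -0.1]
grip_width: 0.999
```

```bash
python3 - <<'E'
from h import *
print(r.get_state()["t"],r.get_state()["ee_pos"])
C=cam("wrist"); im=r.read_camera("wrist"); cv2.imwrite("pics/wrist1.png",im[:,:,::-1]); np.savez("w1.npz",im=im,K=C[0],R=C[1],t=C[2])
s=r.get_state(); print(s["t"],s["ee_pos"],s["qvel"])
for l,z in [("spare_knob",.008),("thread_tape",.008),("strap_coil",.008),("spares_stand",0)]:
    for d in r.spot_point("wrist",l)[:2]: print(l,round(d["p"],2),np.round(d["position"],1),np.round(w("wrist",d["position"],z,C),4))
    for d in r.masks_of("wrist",l)[:2]:
        cs=max(cv2.findContours(d["mask"].astype(np.uint8),0,1)[0],key=cv2.contourArea); e=cv2.fitEllipse(cs); print("  m",round(d["p"],2),np.round(e[0],1),np.round(e[1],1),np.round(w("wrist",e[0],z+.008,C),4))
E
```

```text
4.5833 [0.62992678 0.01200607 0.19867653]
4.6333 [0.62993866 0.01198013 0.19867608] [ 1.60215194e-04  5.96006294e-04 -1.18177174e-03 -9.43631671e-04
 -2.67879271e-04 -2.76817578e-01]
spare_knob 0.72 [283.3 180.3] [ 0.6632 -0.0019  0.008 ]
  m 0.63 [280.9 183.3] [44.3 45.3] [ 0.6601 -0.0033  0.016 ]
thread_tape 0.98 [257.1 132.1] [0.6294 0.0479 0.008 ]
thread_tape 0.59 [297.7  15.2] [0.6574 0.1621 0.008 ]
  m 0.8 [260.4 132.2] [51.  52.4] [0.6327 0.0492 0.016 ]
  m 0.75 [301.2  22. ] [56.9 74.7] [0.6606 0.1552 0.016 ]
strap_coil 0.75 [191.3  27.4] [0.5566 0.142  0.008 ]
strap_coil 0.55 [260.2 227.2] [ 0.6434 -0.06    0.008 ]
  m 0.76 [192.   27.8] [57.1 62.7] [0.5587 0.1406 0.016 ]
  m 0.71 [260.6 229.3] [48.2 48.7] [ 0.6436 -0.059   0.016 ]
  m 0.82 [272.7 166.7] [108.5 181.9] [0.6499 0.0122 0.008 ]
```

View pics/wrist1.png

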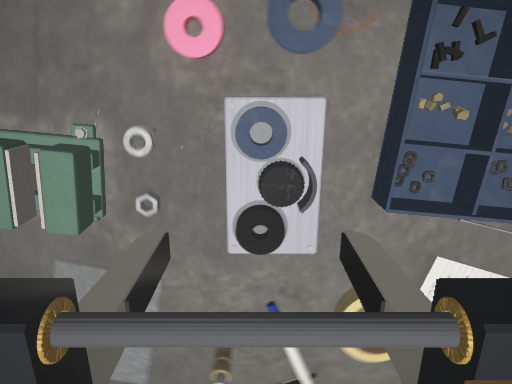

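```bash
python3 - <<'E'
from h import *
D=np.load("w1.npz"); im=D["im"]; C=(D["K"],D["R"],D["t"])
hsv=cv2.cvtColor(im,cv2.COLOR_RGB2HSV); g=cv2.cvtColor(im,cv2.COLOR_RGB2GRAY)
# plate
x0,y0,x1,y1=205,80,345,270
sub=np.zeros_like(g); sub[y0:y1,x0:x1]=(g[y0:y1,x0:x1]>125).astype(np.uint8)
cs=max(cv2.findContours(sub,0,1)[0],key=cv2.contourArea); hull=cv2.convexHull(cs)
q=cv2.approxPolyDP(hull,6,True)[:,0]; print(q)
box=cv2.boxPoints(cv2.minAreaRect(cs)); 
Wp=np.array([w("",p,.008,C)[:2] for p in hull[:,0]]).astype(np.float32)
rc=cv2.minAreaRect(Wp*1000); print("plate rect mm",rc)
for p in q: print(np.round(w("",p,.008,C),4))
def fit(mask,z,roi,name):
    m=np.zeros_like(g); a,b,c,d=roi; m[b:d,a:c]=mask[b:d,a:c]
    cs=max(cv2.findContours(m,0,1)[0],key=cv2.contourArea); h=cv2.convexHull(cs)
    Wc=np.array([w("",p,z,C)[:2] for p in h[:,0]]).astype(np.float32); c,rad=cv2.minEnclosingCircle(Wc); e=cv2.fitEllipse(cs)
    print(name,"circ",np.round(c,4),round(rad*1000,1),"ell",np.round(w("",e[0],z,C)[:2],4),np.round(e[0],1),np.round(e[1],1))
blue=((hsv[...,0]>100)&(hsv[...,0]<130)&(hsv[...,1]>70)).astype(np.uint8)
fit(blue,.022,(228,95,298,165),"tape")
dark=(g<75).astype(np.uint8)
fit(dark,.025,(225,200,292,260),"coil")
dark2=(g<75).astype(np.uint8); fit(dark2,.030,(250,150,302,207),"knob")
E
```

```text
[[324  97]
 [316 252]
 [229 253]
 [218 118]
 [224  98]]
plate rect mm ((649.3636474609375, -3.49072265625), (111.5707778930664, 177.5095977783203), 5.347443580627441)
[0.6941 0.0898 0.008 ]
[ 0.712  -0.0855  0.008 ]
[ 0.61   -0.0963  0.008 ]
[0.5875 0.0586 0.008 ]
[0.5924 0.0793 0.008 ]
tape circ [0.633  0.0488] 25.9 ell [0.6332 0.0493] [261. 133.] [45.4 46.6]
coil circ [ 0.6423 -0.0559] 29.7 ell [ 0.6422 -0.0552] [259.8 229.4] [47.7 49.1]
knob circ [6.584e-01 1.000e-04] 24.8 ell [6.582e-01 3.000e-04] [280.5 183.6] [43.2 44.7]
```

```bash
python3 - <<'E'
from h import *
plan([.6315,.0488,.055],0.1)
E
```

```text
shift tool mm [-36.5 143.6   5.3] turn about y [np.float64(0.0015), np.float64(-3.1401)] j6 now -0.123 yaw now 0.102 tool y [-0.  0. -1.] tool x [ 0.101 -0.995 -0.   ]
```

apply_moves(increments=[[-12.2, 16, 1.8, 0, 75], [-12.2, 32, 1.8, 0, 75], [-12.1, 32, 1.7, 0, 75], [0, 32, 0, 0, 75], [0, 31.6, 0, 0, 75], [0, 0, 0, 0, 75], [0, 0, 0, 0, 75]])

```text
t: 5.62
ee_pos: [0.6309, 0.0488, 0.0544]
tool_rot: [0.525, -0.475, 0.474, -0.524]
contact_force: [-0.7, 0.9, 1.2]
grip_width: 0.806
```

```bash
python3 - <<'E'
from h import *
C=cam("wrist"); im=r.read_camera("wrist"); cv2.imwrite("pics/wrist2.png",im[:,:,::-1])
s=r.get_state(); print(s["t"],s["ee_pos"],s["grip_width"])
print("axis at z.022",proj("",[s["ee_pos"][0],s["ee_pos"][1],.022],C))
for l,z in [("thread_tape",.008)]:
    for d in r.spot_point("wrist",l)[:2]: print(l,round(d["p"],2),np.round(d["position"],1),np.round(w("wrist",d["position"],z,C),4))
hsv=cv2.cvtColor(im,cv2.COLOR_RGB2HSV)
blue=((hsv[...,0]>100)&(hsv[...,0]<130)&(hsv[...,1]>70)).astype(np.uint8)
for c in sorted(cv2.findContours(blue,0,1)[0],key=cv2.contourArea)[-4:]:
    e=cv2.fitEllipse(c); print(np.round(e[0],1),np.round(e[1],1),np.round(w("",e[0],.022,C)[:2],4))
E
```

```text
5.6667 [0.63199379 0.04878529 0.05645763] 0.8062502947241801
axis at z.022 [256.33874151 222.49160017]
thread_tape 0.63 [255.5 214.6] [0.6315 0.0486 0.008 ]
[378.4  42.9] [ 5.  16.8] [0.6873 0.1604]
[258.  219.4] [72.5 73.7] [0.6329 0.051 ]
[326.6  42. ] [ 98.6 121.1] [0.6592 0.158 ]
[483.5 191.8] [ 64.8 306.4] [0.7696 0.0834]
```

View pics/wrist2.png

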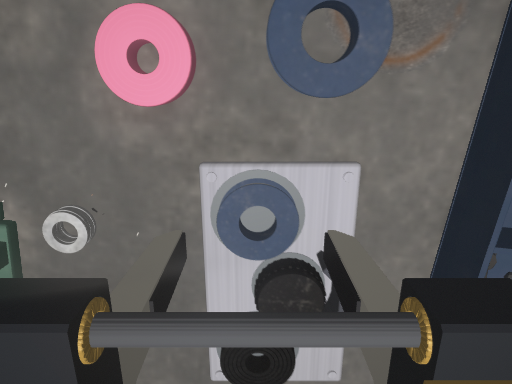

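apply_moves(increments=[[-1.5, 12, 0, 0, 75], [0, 12, 0, 0, 75], [0, 8, 0, 0, 75], [0, 6, 0, 0, 75], [0, 4, 0, 0, 75], [0, 2, 0, 0, 75], [0, 0, 0, 0, 75], [0, 0, 0, 0, 75]], squeeze=10)

```text
t: 6.38
ee_pos: [0.6315, 0.0503, 0.0113]
tool_rot: [-0.524, 0.474, -0.474, 0.524]
contact_force: [0.3, 0.2, 0.5]
grip_width: 0.803
```

Free. Next I close on the spool.

apply_moves(increments=[[0, 0, 0, 0, 40], [0, 0, 0, 0, 40], [0, 0, 0, 0, 40], [0, 0, 0, 0, 40], [0, 0, 0, 0, 40], [0, 0, 0, 0, 40], [0, 0, 0, 0, 40], [0, 0, 0, 0, 40]], squeeze=10)

```text
t: 7.05
ee_pos: [0.6315, 0.0503, 0.0112]
tool_rot: [-0.524, 0.474, -0.474, 0.524]
contact_force: [-0.8, 0.2, 2.3]
grip_width: 0.523
```

```bash
python3 - <<'E'
from h import *
s=r.get_state(); print(s["ee_pos"],s["grip_width"]*93)
C=cam("wrist"); im=r.read_camera("wrist"); cv2.imwrite("pics/wrist3.png",im[:,:,::-1])
plan([.45,-.185,.15],-0.13)
E
```

```text
[0.63150237 0.05031255 0.01119632] 48.674614108526086
shift tool mm [ 216.  -138.8 -204.1] turn about y [np.float64(0.23), np.float64(-2.9116)] j6 now -0.061 yaw now 0.1 tool y [ 0.  0. -1.] tool x [ 0.1   -0.995  0.   ]
```

View pics/wrist3.png

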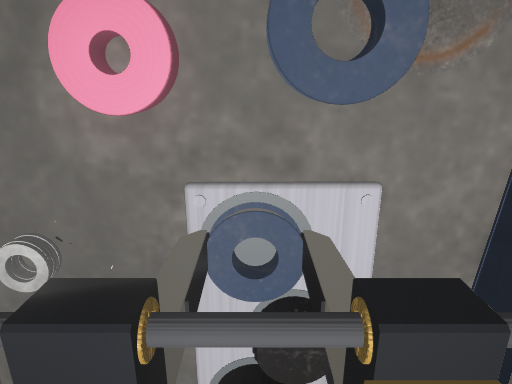

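apply_moves(increments=[[0, -10, 0, 0, 40], [0, -25, 0, 0, 40], [0, -35, 0, 0, 40], [0, -35, 0, 0, 40], [0, -35, 0, 0, 40], [26.9, 0, -23.9, 0, 40], [26.9, 0, -23.9, 0, 40], [26.9, 0, -23.9, 0, 40], [26.9, 0, -23.9, 0, 40], [26.9, 0, -23.9, 0, 40], [26.9, 0, -23.9, 0, 40], [26.9, 0, -23.9, 0, 40], [26.9, 0, -23.9, 0, 40], [0, 0, 0, 0.1075, 40], [0, 0, 0, 0.1075, 40], [0, 0, 0, 0, 40], [0, 0, 0, 0, 40]])

```text
t: 8.52
ee_pos: [0.4626, -0.1829, 0.1516]
tool_rot: [0.471, -0.527, 0.527, -0.471]
contact_force: [0.6, 0.9, -0.7]
grip_width: 0.522
```

```bash
python3 - <<'E'
from h import *
s=r.get_state(); print(s["ee_pos"],s["grip_width"]*93)
C=cam("wrist"); im=r.read_camera("wrist"); cv2.imwrite("pics/wrist4.png",im[:,:,::-1])
plan([.4626,-.183,.05],-0.115)
for d in r.masks_of("wrist","side_mat")[:1]:
    cs=max(cv2.findContours(d["mask"].astype(np.uint8),0,1)[0],key=cv2.contourArea)
    print(d["p"],[np.round(w("",p,.003,C)[:2],4) for p in cv2.approxPolyDP(cv2.convexHull(cs),5,True)[:,0]])
E
```

```text
[ 0.46260414 -0.18290001  0.15157241] 48.55283166670389
shift tool mm [ 3.000e-01  1.014e+02 -1.000e-01] turn about y [np.float64(0.0041), np.float64(-3.1374)] j6 now -0.317 yaw now -0.111 tool y [ 0. -0. -1.] tool x [-0.111 -0.994  0.   ]
0.75 [array([ 0.5317, -0.1452]), array([ 0.5193, -0.2484]), array([ 0.393 , -0.2329]), array([ 0.4047, -0.1308])]
```

View pics/wrist4.png

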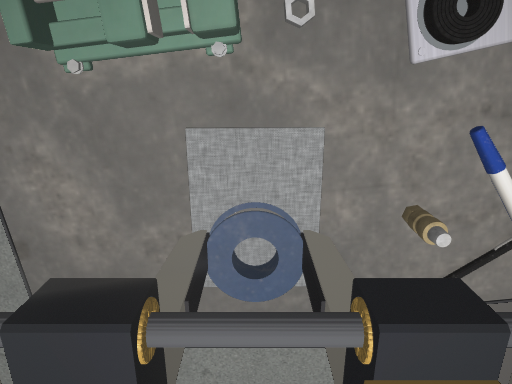

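apply_moves(increments=[[0, 30, 0, 0, 40], [0, 30, 0, 0, 40], [0, 30, 0, 0, 40], [0, 30, 0, 0, 40], [0, 12, 0, 0, 40], [0, 8, 0, 0, 40], [0, 4.5, 0, 0, 40], [0, 0, 0, 0, 40], [0, 0, 0, 0, 40], [0, 0, 0, 0, 55], [0, 0, 0, 0, 60], [0, 0, 0, 0, 70], [0, 0, 0, 0, 70], [0, 0, 0, 0, 70], [0, 0, 0, 0, 70]])

```text
t: 9.87
ee_pos: [0.4627, -0.1829, 0.0067]
tool_rot: [0.47, -0.528, 0.528, -0.47]
contact_force: [-0.2, 0.4, -0.0]
grip_width: 0.749
```

apply_moves(increments=[[0, -20, 0, 0, 75], [0, -38, 0, 0, 75], [0, -38, 0, 0, 75], [-20.6, 0, 23.5, 0, 75], [-20.6, 0, 23.5, 0, 75], [-20.6, 0, 23.5, 0, 75], [-20.6, 0, 23.5, 0, 75], [-20.6, 0, 23.5, 0, 75], [-20.6, 0, 23.5, 0, 75], [-20.9, 0, 23.5, 0, 75], [0, 0, 0, -0.1065, 75], [0, 0, 0, -0.1065, 75], [0, 23, 0, 0, 75], [0, 23, 0, 0, 75], [0, 0, 0, 0, 75], [0, 0, 0, 0, 75]])

```text
t: 11.2
ee_pos: [0.642, -0.0582, 0.0558]
tool_rot: [0.524, -0.476, 0.474, -0.523]
contact_force: [0.7, -0.3, 0.9]
grip_width: 0.806
```

```bash
python3 - <<'E'
from h import *
C=cam("wrist"); im=r.read_camera("wrist"); cv2.imwrite("pics/wrist5.png",im[:,:,::-1])
s=r.get_state(); print(s["t"],s["ee_pos"],s["grip_width"])
print("axis at z.025",proj("",[s["ee_pos"][0],s["ee_pos"][1],.025],C))
for d in r.spot_point("wrist","strap_coil")[:2]: print(round(d["p"],2),np.round(d["position"],1),np.round(w("wrist",d["position"],.008,C),4))
for d in r.masks_of("wrist","strap_coil")[:2]:
    cs=max(cv2.findContours(d["mask"].astype(np.uint8),0,1)[0],key=cv2.contourArea); e=cv2.fitEllipse(cs); print("  m",round(d["p"],2),np.round(e[0],1),np.round(e[1],1),np.round(w("wrist",e[0],.016,C),4))
plan([.6422,-.0575,.0115],.1)
E
```

```text
11.25 [ 0.6427521  -0.05825959  0.05723251] 0.8086424150174095
axis at z.025 [255.77911878 223.54015877]
0.97 [257.8 211.8] [ 0.644  -0.0567  0.008 ]
  m 0.87 [256.6 219.5] [85.2 86.1] [ 0.6434 -0.0591  0.016 ]
shift tool mm [-1.  46.8 -1.1] turn about y [np.float64(-0.0021), np.float64(3.1395)] j6 now -0.228 yaw now 0.098 tool y [ 0.002 -0.    -1.   ] tool x [ 0.098 -0.995  0.   ]
```

View pics/wrist5.png

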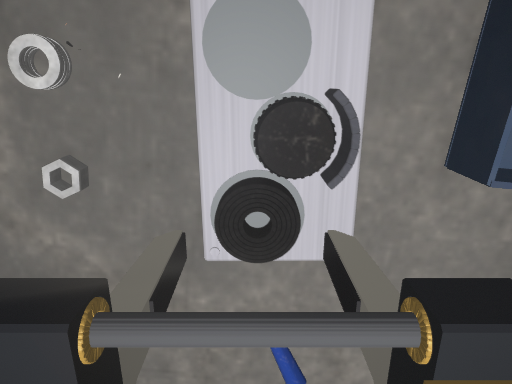

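apply_moves(increments=[[-1, 12, 0.5, 0, 75], [0, 12, 0, 0, 75], [0, 9, 0, 0, 75], [0, 6, 0, 0, 75], [0, 4, 0, 0, 75], [0, 2.5, 0, 0, 75], [0, 0, 0, 0, 75], [0, 0, 0, 0, 40], [0, 0, 0, 0, 40], [0, 0, 0, 0, 40], [0, 0, 0, 0, 40], [0, 0, 0, 0, 40], [0, 0, 0, 0, 40], [0, 0, 0, 0, 40], [0, 0, 0, 0, 40]], squeeze=12)

```text
t: 12.6
ee_pos: [0.6432, -0.0572, 0.0114]
tool_rot: [-0.524, 0.475, -0.475, 0.524]
contact_force: [-2.0, 0.4, 4.5]
grip_width: 0.574
```

```bash
python3 - <<'E'
from h import *
s=r.get_state(); print(s["ee_pos"],s["grip_width"]*93)
C=cam("wrist"); im=r.read_camera("wrist"); cv2.imwrite("pics/wrist6.png",im[:,:,::-1])
plan([.4534,-.263,.12],-0.115)
E
```

```text
[ 0.6431656  -0.05719289  0.0114051 ] 53.407702921073025
shift tool mm [ 186.3 -108.7 -209. ] turn about y [np.float64(0.213), np.float64(-2.9286)] j6 now -0.226 yaw now 0.098 tool y [ 0. -0. -1.] tool x [ 0.098 -0.995  0.   ]
```

View pics/wrist6.png

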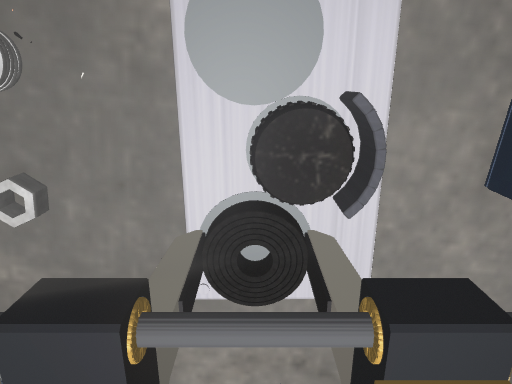

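apply_moves(increments=[[0, -10, 0, 0, 40], [0, -25, 0, 0, 40], [0, -37, 0, 0, 40], [0, -37, 0, 0, 40], [23.3, 0, -26.1, 0, 40], [23.3, 0, -26.1, 0, 40], [23.3, 0, -26.1, 0, 40], [23.3, 0, -26.1, 0, 40], [23.3, 0, -26.1, 0, 40], [23.3, 0, -26.1, 0, 40], [23.3, 0, -26.1, 0, 40], [23.3, 0, -26.1, 0, 40], [0, 0, 0, 0.1065, 40], [0, 0, 0, 0.1065, 40], [0, 0, 0, 0, 40], [0, 0, 0, 0, 40]])

```text
t: 13.98
ee_pos: [0.4535, -0.2631, 0.1204]
tool_rot: [0.471, -0.527, 0.527, -0.471]
contact_force: [0.1, -0.3, 0.8]
grip_width: 0.575
```

```bash
python3 - <<'E'
from h import *
s=r.get_state(); print(s["ee_pos"],s["grip_width"]*93)
C=cam("wrist"); im=r.read_camera("wrist"); cv2.imwrite("pics/wrist7.png",im[:,:,::-1])
plan([.4534,-.263,.0071],-0.115)
for d in r.spot_point("wrist","thread_tape")[:2]: print(round(d["p"],2),np.round(d["position"],1),np.round(w("wrist",d["position"],.003,C),4))
E
```

```text
[ 0.45345386 -0.26311967  0.12042497] 53.47376165280544
shift tool mm [ 1.000e-01  1.132e+02 -2.000e-01] turn about y [np.float64(0.0041), np.float64(-3.1375)] j6 now -0.463 yaw now -0.111 tool y [ 0. -0. -1.] tool x [-0.111 -0.994  0.   ]
0.85 [255.5  90.4] [ 0.4631 -0.1845  0.003 ]
```

View pics/wrist7.png

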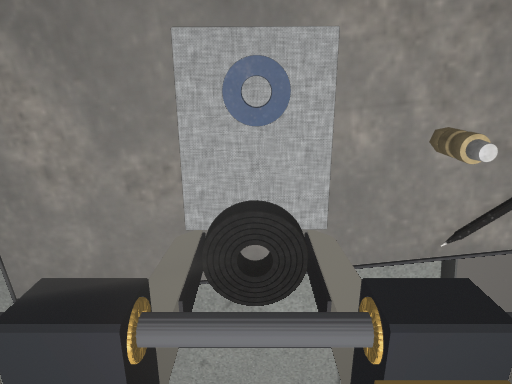

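apply_moves(increments=[[0, 30, 0, 0, 40], [0, 30, 0, 0, 40], [0, 28, 0, 0, 40], [0, 12, 0, 0, 40], [0, 8, 0, 0, 40], [0, 5, 0, 0, 40], [0, 0, 0, 0, 40], [0, 0, 0, 0, 40], [0, 0, 0, 0, 58], [0, 0, 0, 0, 62], [0, 0, 0, 0, 72], [0, 0, 0, 0, 72], [0, 0, 0, 0, 72], [0, -10, 0, 0, 72], [0, -25, 0, 0, 72], [0, -38, 0, 0, 72], [0, -38, 0, 0, 72]])

```text
t: 15.5
ee_pos: [0.4528, -0.2627, 0.1195]
tool_rot: [-0.471, 0.528, -0.527, 0.47]
contact_force: [0.6, 0.1, -0.1]
grip_width: 0.778
```

```bash
python3 - <<'E'
from h import *
s=r.get_state(); print(s["ee_pos"],s["grip_width"]*93)
C=cam("wrist"); im=r.read_camera("wrist"); cv2.imwrite("pics/wrist8.png",im[:,:,::-1])
plan([.6588,-.0012,.12],np.pi/2+0.1)
for l in ("thread_tape","strap_coil","side_mat"):
  for d in r.spot_point("wrist",l)[:1]: print(l,round(d["p"],2),np.round(d["position"],1),np.round(w("wrist",d["position"],.003,C),4))
E
```

```text
[ 0.4528413  -0.26270563  0.11948965] 72.3640190280668
shift tool mm [-284.7    8.5  171.9] turn about y [np.float64(-1.7857), np.float64(1.3559)] j6 now -0.459 yaw now -0.115 tool y [ 0.007 -0.004 -1.   ] tool x [-0.115 -0.993  0.004]
thread_tape 0.57 [256.2  92.2] [ 0.463  -0.1854  0.003 ]
strap_coil 0.96 [258.1 185.8] [ 0.4557 -0.2639  0.003 ]
side_mat 0.64 [260.5 136.7] [ 0.4625 -0.2215  0.003 ]
```

View pics/wrist8.png

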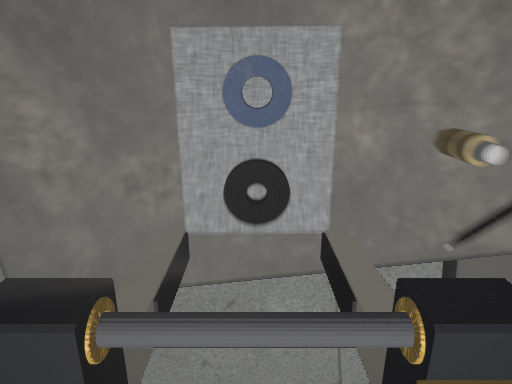

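Both rolls lie flat on the mat at (257,91) and (257,191). Next I go for the knob with the jaws along the stand's y.

apply_moves(increments=[[-31.6, 0, 19.1, 0, 72], [-31.6, 0, 19.1, 0, 72], [-31.6, 0, 19.1, 0, 72], [-31.6, 0, 19.1, 0, 72], [-31.6, 0, 19.1, 0, 72], [-31.6, 0, 19.1, 0, 72], [-31.6, 0, 19.1, 0, 72], [-31.6, 0, 19.1, 0, 72], [-31.9, 0, 19.1, 0, 72], [0, 0, 0, 0.1233, 72], [0, 0, 0, 0.1233, 72], [0, 0, 0, 0.1233, 72], [0, 0, 0, 0.1233, 72], [0, 0, 0, 0.1233, 72], [0, 0, 0, 0.1233, 72], [0, 0, 0, 0.1233, 72], [0, 0, 0, 0.1233, 72], [0, 0, 0, 0.1233, 72], [0, 0, 0, 0.1233, 72], [0, 0, 0, 0.1233, 72]])

```text
t: 17.37
ee_pos: [0.6563, 0.0, 0.1165]
tool_rot: [-0.034, 0.706, -0.706, 0.032]
contact_force: [0.5, 0.0, -0.2]
grip_width: 0.773
```

apply_moves(increments=[[0, 30, 0, 0, 72], [0, 30, 0, 0, 72], [0, 0, 0, 0, 72], [0, 0, 0, 0, 72]])

```text
t: 17.7
ee_pos: [0.6556, 0.0, 0.0561]
tool_rot: [-0.037, 0.706, -0.706, 0.034]
contact_force: [0.2, -0.0, 1.0]
grip_width: 0.776
```

```bash
python3 - <<'E'
from h import *
C=cam("wrist"); im=r.read_camera("wrist"); cv2.imwrite("pics/wrist9.png",im[:,:,::-1])
s=r.get_state(); print(s["t"],s["ee_pos"],s["grip_width"])
print("axis at z.03",proj("",[s["ee_pos"][0],s["ee_pos"][1],.03],C))
for d in r.spot_point("wrist","spare_knob")[:2]: print(round(d["p"],2),np.round(d["position"],1),np.round(w("wrist",d["position"],.008,C),4))
for d in r.masks_of("wrist","spare_knob")[:2]:
    cs=max(cv2.findContours(d["mask"].astype(np.uint8),0,1)[0],key=cv2.contourArea); e=cv2.fitEllipse(cs); print("  m",round(d["p"],2),np.round(e[0],1),np.round(e[1],1),np.round(w("wrist",e[0],.019,C),4))
plan([.659,-.0012,.0125],np.pi/2+.1)
E
```

```text
17.75 [6.56654763e-01 8.90918233e-06 5.81404855e-02] 0.7691612695882774
axis at z.03 [255.47904636 224.03239208]
0.64 [259.7 206.2] [ 0.6605 -0.0025  0.008 ]
shift tool mm [-1.1 47.4  1.3] turn about y [np.float64(3.1412), np.float64(-0.0004)] j6 now 1.432 yaw now -1.471 tool y [ 0.002 -0.    -1.   ] tool x [-0.995 -0.099 -0.002]
```

View pics/wrist9.png

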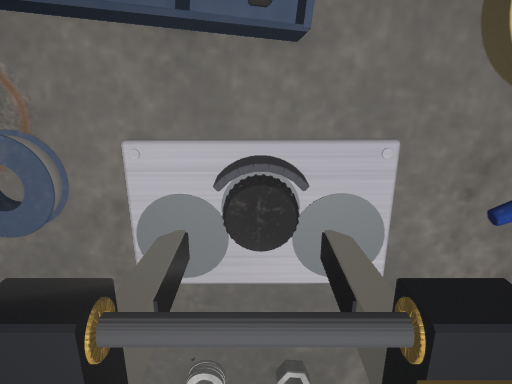

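apply_moves(increments=[[-2, 0, 1.5, 0, 72], [-2, 12, 1.5, 0, 72], [0, 12, 0, 0, 72], [0, 9, 0, 0, 72], [0, 6, 0, 0, 72], [0, 4, 0, 0, 72], [0, 1, 0, 0, 72], [0, 0, 0, 0, 72], [0, 0, 0, 0, 72]])

```text
t: 18.6
ee_pos: [0.6614, -0.0026, 0.0144]
tool_rot: [0.035, -0.706, 0.706, -0.035]
contact_force: [0.7, -0.3, -0.1]
grip_width: 0.775
```

```bash
python3 - <<'E'
from h import *
C=cam("wrist"); im=r.read_camera("wrist"); cv2.imwrite("pics/wrist10.png",im[:,:,::-1])
s=r.get_state(); print(s["t"],s["ee_pos"],s["grip_width"],s["contact_force"])
E
```

```text
18.65 [ 0.66145193 -0.00258416  0.01454524] 0.7725347681737978 [-0.54953151  0.07625792  0.33382401]
```

View pics/wrist10.png

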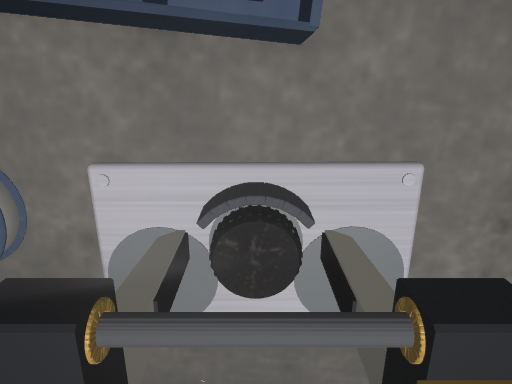

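apply_moves(increments=[[0, 1, 0, 0, 35], [0, 0, 0, 0, 35], [0, 0, 0, 0, 35], [0, 0, 0, 0, 35], [0, 0, 0, 0, 35], [0, 0, 0, 0, 35], [0, 0, 0, 0, 35], [0, -5, 0, 0, 35], [0, -15, 0, 0, 35], [0, -30, 0, 0, 35], [0, -35, 0, 0, 35], [0, -35, 0, 0, 35], [0, 0, 0, 0, 35]], squeeze=15)

```text
t: 19.73
ee_pos: [0.6637, -0.0027, 0.1426]
tool_rot: [0.032, -0.706, 0.707, -0.039]
contact_force: [0.4, 0.8, 1.6]
grip_width: 0.501
```

```bash
python3 - <<'E'
from h import *
s=r.get_state(); print(s["t"],s["ee_pos"],s["grip_width"]*93)
C=cam("wrist"); im=r.read_camera("wrist"); cv2.imwrite("pics/wrist11.png",im[:,:,::-1])
plan([.4425,.2155,.13],np.pi/2+.1)
E
```

```text
19.7333 [ 0.66369295 -0.0026645   0.14261295] 46.56433044137619
shift tool mm [ 197.7    7.3 -239. ] turn about y [np.float64(3.1411), np.float64(-0.0005)] j6 now 1.429 yaw now -1.471 tool y [ 0.008 -0.    -1.   ] tool x [-0.995 -0.099 -0.007]
```

View pics/wrist11.png

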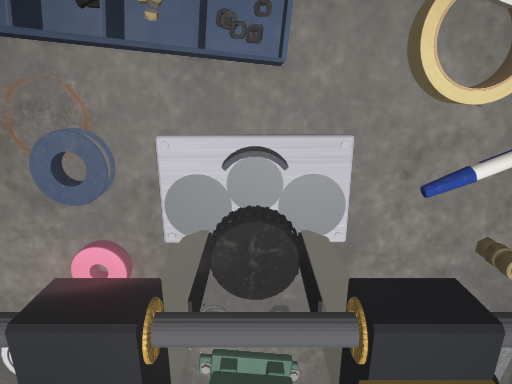

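apply_moves(increments=[[24.7, 0, -29.9, 0, 35], [24.7, 0, -29.9, 0, 35], [24.7, 0, -29.9, 0, 35], [24.7, 0, -29.9, 0, 35], [24.7, 0, -29.9, 0, 35], [24.7, 0, -29.9, 0, 35], [24.7, 0, -29.9, 0, 35], [24.7, 0, -29.9, 0, 35], [0, 0, 0, 0, 35], [0, 0, 0, 0, 35], [0, 0, 0, 0, 35]])

```text
t: 20.7
ee_pos: [0.4409, 0.2157, 0.1331]
tool_rot: [0.035, -0.706, 0.706, -0.035]
contact_force: [-0.4, 0.3, -2.0]
grip_width: 0.504
```

```bash
python3 - <<'E'
from h import *
s=r.get_state(); print(s["t"],s["ee_pos"],s["grip_width"]*93)
C=cam("wrist"); im=r.read_camera("wrist"); cv2.imwrite("pics/wrist12.png",im[:,:,::-1])
r.read_camera("scene"); r.read_camera("top")
for c in ("wrist","top","scene"):
  for d in r.spot_point(c,"fitting_plinth")[:1]: print(c,round(d["p"],2),np.round(d["position"],1),np.round(w(c,d["position"],0,C if c=="wrist" else None),4))
plan([.4425,.2155,.0205],np.pi/2+.1)
E
```

```text
20.7 [0.44086621 0.21567096 0.13306389] 46.864211889801126
wrist 0.64 [254.  175.6] [0.4442 0.217  0.    ]
top 0.44 [165.2 228.2] [0.4422 0.2171 0.    ]
scene 0.71 [177.5 190.5] [ 0.442   0.2059 -0.    ]
shift tool mm [ -1.3 112.3  -0.2] turn about y [np.float64(3.1398), np.float64(-0.0018)] j6 now 1.874 yaw now -1.473 tool y [-0. -0. -1.] tool x [-0.995 -0.098  0.   ]
```

View pics/wrist12.png

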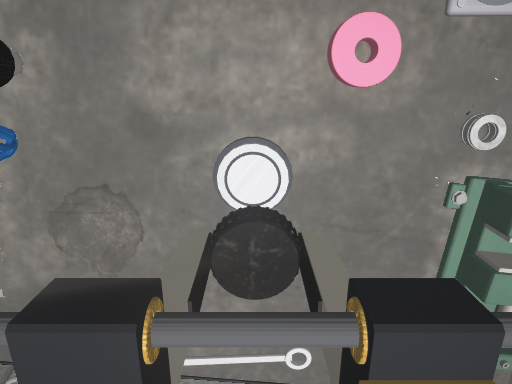

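```bash
python3 - <<'E'
from h import *
s=r.get_state(); C=cam("wrist")
print("plinth",w("",(253,178.5),.014,C))
print("knob top",w("",(255.5,253),s["ee_pos"][2]+.0165,C), s["ee_pos"])
E
```

```text
plinth [0.44564619 0.21746951 0.014     ]
knob top [0.44515684 0.21546068 0.14933627] [0.44125324 0.21516789 0.13283627]
```

apply_moves(increments=[[-1, 30, -1.5, 0, 35], [0, 30, 0, 0, 35], [0, 28, 0, 0, 35], [0, 12, 0, 0, 35], [0, 8, 0, 0, 35], [0, 4.5, 0, 0, 35], [0, 0, 0, 0, 35], [0, 0, 0, 0, 35], [0, 0, 0, 0, 35]])

```text
t: 21.75
ee_pos: [0.4424, 0.2177, 0.0219]
tool_rot: [-0.035, 0.706, -0.706, 0.036]
contact_force: [-0.4, 0.4, -1.8]
grip_width: 0.501
```

```bash
python3 - <<'E'
from h import *
s=r.get_state(); print(s["t"],s["ee_pos"],s["contact_force"])
im=r.read_camera("wrist"); cv2.imwrite("pics/wrist13.png",im[:,:,::-1])
im=r.read_camera("scene"); cv2.imwrite("pics/scene13.png",cv2.resize(im[140:250,120:270],None,fx=5,fy=5,interpolation=2)[:,:,::-1])
E
```

```text
21.75 [0.44236662 0.21766314 0.02190052] [-0.40089903  0.35271617 -1.84953264]
```

View pics/wrist13.png

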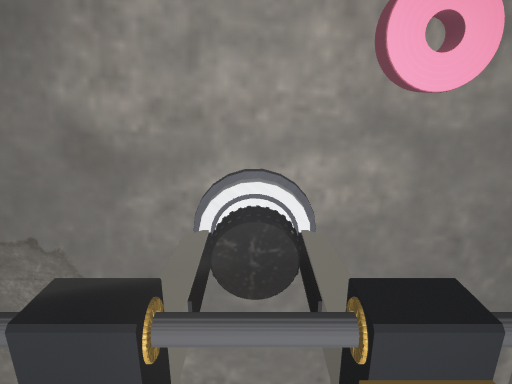

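View pics/scene13.png

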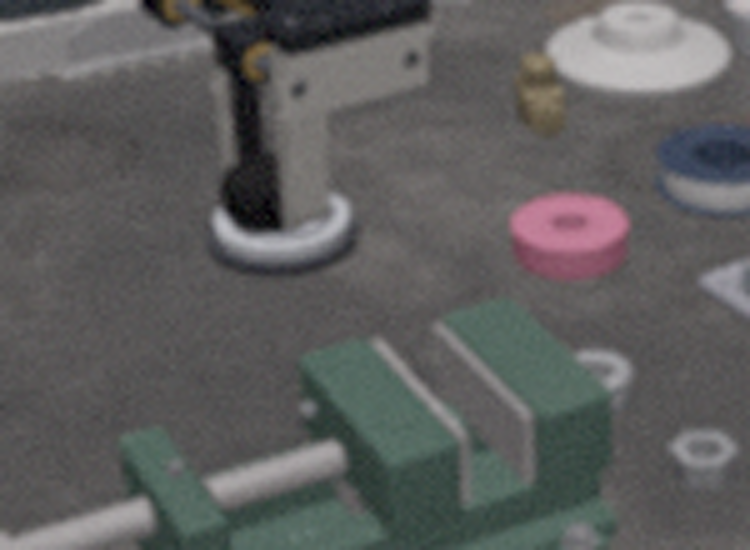

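```bash
python3 - <<'E'
from h import *
s=r.get_state(); C=cam("wrist")
im=cv2.imread("pics/wrist13.png"); cv2.imwrite("pics/c13.png",cv2.resize(im[160:310,180:330],None,fx=4,fy=4,interpolation=2))
f=lambda v,u,z: np.round(w("",(u,v),z,C)[:2],4)
print("plinth left/right edges of bright top at v=230", f(230,201,.014),f(230,309,.014))
print("plinth front bright", f(182,255,.014)-[.032,0],"mark ring front",f(195,255,.014)-[.025,0],"knob front top",f(206,255,.0380)-[.024,0])
E
```

```text
plinth left/right edges of bright top at v=230 [0.4446 0.2485] [0.4506 0.1881]
plinth front bright [0.4435 0.2211] mark ring front [0.4432 0.2203] knob front top [0.4466 0.2206]
```

View pics/c13.png

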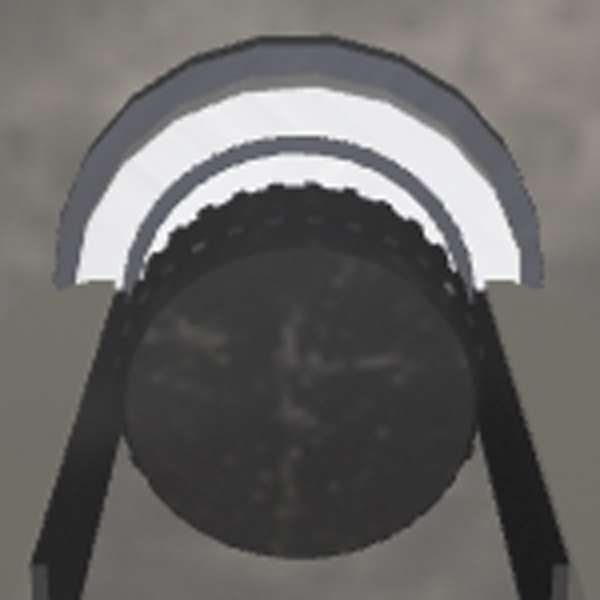

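```bash
python3 - <<'E'
from h import *
C=cam("wrist")
f=lambda v,u,z: np.round(w("",(u,v),z,C)[:2],4)
print(f(206.3,255,.0165)-[.024,0], f(195.5,255,.014)-[.025,0], f(182,255,.014)-[.032,0])
E
```

```text
[0.4386 0.2198] [0.4429 0.2203] [0.4435 0.2211]
```

apply_moves(increments=[[-4, 0, 0, 0, 35], [0, 1, 0, 0, 35], [0, 0.7, 0, 0, 35], [0, 0, 0, 0, 35], [0, 0, 0, 0, 35]])

```text
t: 22.27
ee_pos: [0.4459, 0.2178, 0.0191]
tool_rot: [-0.035, 0.706, -0.706, 0.035]
contact_force: [1.9, 0.6, 2.2]
grip_width: 0.499
```

```bash
python3 - <<'E'
from h import *
s=r.get_state(); print(s["t"],s["ee_pos"],s["contact_force"])
im=r.read_camera("wrist"); cv2.imwrite("pics/c14.png",cv2.resize(im[160:310,180:330],None,fx=4,fy=4,interpolation=2)[:,:,::-1])
E
```

```text
22.2667 [0.44593962 0.217836   0.01911324] [1.93873359 0.58493023 2.16640491]
```

View pics/c14.png

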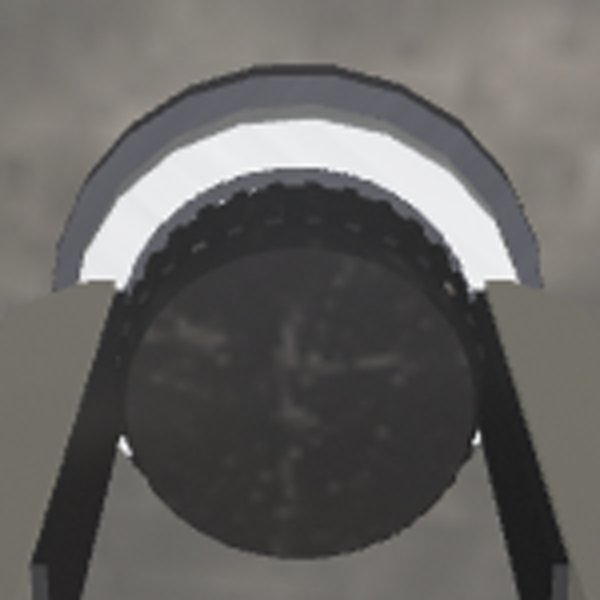

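The knob sits just inside the 50 mm mark, and the contact force is light (about 2 N), so it rests on the plinth. I release.

apply_moves(increments=[[0, 0, 0, 0, 50], [0, 0, 0, 0, 54], [0, 0, 0, 0, 60], [0, 0, 0, 0, 70], [0, 0, 0, 0, 70], [0, 0, 0, 0, 70], [0, 0, 0, 0, 70], [0, -5, 0, 0, 70], [0, -15, 0, 0, 70], [0, -30, 0, 0, 70], [0, -35, 0, 0, 70], [0, -35, 0, 0, 70], [0, 0, 0, 0, 70], [0, 0, 0, 0, 70]])

```text
t: 23.48
ee_pos: [0.4464, 0.2181, 0.1412]
tool_rot: [-0.034, 0.707, -0.706, 0.036]
contact_force: [-0.3, 1.1, -0.8]
grip_width: 0.751
```

```bash
python3 - <<'E'
from h import *
s=r.get_state(); print(s["t"],s["ee_pos"],s["contact_force"])
im=r.read_camera("wrist"); cv2.imwrite("pics/wrist15.png",im[:,:,::-1])
plan([.4627,-.1829,.13],-0.111)
E
```

```text
23.4833 [0.44644195 0.2181291  0.14115806] [-0.30873971  1.06973536 -0.78607651]
shift tool mm [ 22.9   9.1 400.4] turn about y [np.float64(-1.3603), np.float64(1.7813)] j6 now 1.874 yaw now -1.471 tool y [ 0.001  0.    -1.   ] tool x [-0.995 -0.099 -0.001]
```

View pics/wrist15.png

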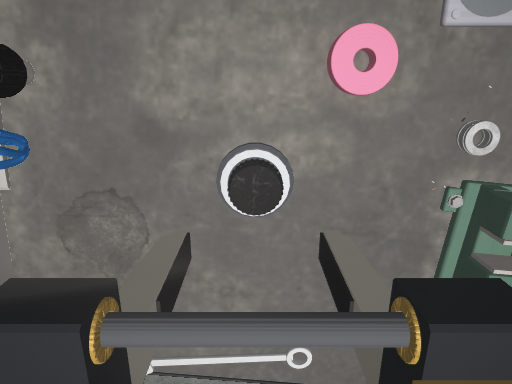

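apply_moves(increments=[[0, -30, 0, 0, 70], [0, -30, 0, 0, 70], [2.3, 0, 40, 0, 70], [2.3, 0, 40, 0, 70], [2.3, 0, 40, 0, 70], [2.3, 0, 40, 0, 70], [2.3, 0, 40, 0, 70], [2.3, 0, 40, 0, 70], [2.3, 0, 40, 0, 70], [2.3, 0, 40, 0, 70], [2.3, 0, 40, 0, 70], [2.3, 0, 40, 0, 70], [0, 0, 0, -0.1237, 70], [0, 0, 0, -0.1237, 70], [0, 0, 0, -0.1237, 70], [0, 0, 0, -0.1237, 70], [0, 0, 0, -0.1237, 70], [0, 0, 0, -0.1237, 70]])

```text
t: 25.03
ee_pos: [0.462, -0.1824, 0.1971]
tool_rot: [-0.291, 0.645, -0.644, 0.29]
contact_force: [-0.6, -0.2, 0.3]
grip_width: 0.749
```

apply_moves(increments=[[0, 0, 0, -0.1237, 70], [0, 0, 0, -0.1237, 70], [0, 0, 0, -0.1237, 70], [0, 0, 0, -0.1237, 70], [0, 0, 0, -0.1237, 70], [0, 40, 0, 0, 70], [0, 40, 0, 0, 70], [0, 40, 0, 0, 70], [0, 20, 0, 0, 70], [0, 0, 0, 0, 70], [0, 0, 0, 0, 70]])

```text
t: 25.95
ee_pos: [0.4616, -0.1821, 0.0577]
tool_rot: [-0.472, 0.528, -0.526, 0.471]
contact_force: [-0.2, -0.0, 1.2]
grip_width: 0.753
```

```bash
python3 - <<'E'
from h import *
s=r.get_state(); print(s["t"],s["ee_pos"],s["contact_force"])
C=cam("wrist"); im=r.read_camera("wrist"); cv2.imwrite("pics/wrist16.png",im[:,:,::-1])
print("axis at z.017",proj("",[s["ee_pos"][0],s["ee_pos"][1],.017],C))
plan([.4627,-.1829,.0071],-0.111)
E
```

```text
25.95 [ 0.46164367 -0.18214762  0.05767846] [-0.21445397 -0.01971094  1.23042795]
axis at z.017 [254.79593802 217.4426128 ]
shift tool mm [ 0.3 52.3  0.1] turn about y [np.float64(0.0004), np.float64(-3.1412)] j6 now -0.317 yaw now -0.111 tool y [-0.  0. -1.] tool x [-0.11  -0.994 -0.   ]
```

View pics/wrist16.png

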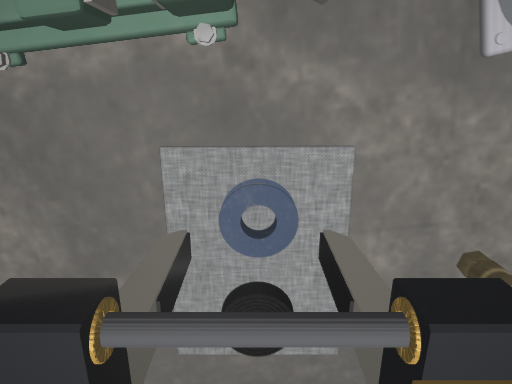

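apply_moves(increments=[[0, 12, 1, 0, 70], [0, 12, 0.5, 0, 70], [0, 12, 0, 0, 70], [0, 8, 0, 0, 70], [0, 5, 0, 0, 70], [0, 2, 0, 0, 70], [0, 0, 0, 0, 70], [0, 0, 0, 0, 70], [0, 0, 0, 0, 40], [0, 0, 0, 0, 40], [0, 0, 0, 0, 40], [0, 0, 0, 0, 40], [0, 0, 0, 0, 40], [0, 0, 0, 0, 40], [0, 0, 0, 0, 40]], squeeze=10)

```text
t: 27.25
ee_pos: [0.4641, -0.1828, 0.0081]
tool_rot: [0.472, -0.527, 0.527, -0.472]
contact_force: [-1.1, 0.7, 3.2]
grip_width: 0.523
```

```bash
python3 - <<'E'
from h import *
s=r.get_state(); print(s["t"],s["ee_pos"],s["grip_width"]*93,s["contact_force"])
s2=dict(s); s2["ee_pos"]=s["ee_pos"]
plan([.6315,.0503,s["ee_pos"][2]+.11],0.1)
E
```

```text
27.25 [ 0.46411386 -0.18275531  0.008085  ] 48.6162828526671 [-1.13921977  0.66338986  3.15781062]
shift tool mm [-250.1 -110.   140.7] turn about y [np.float64(-0.2107), np.float64(2.9309)] j6 now -0.316 yaw now -0.111 tool y [ 0. -0. -1.] tool x [-0.11  -0.994  0.   ]
```

apply_moves(increments=[[0, -10, 0, 0, 40], [0, -25, 0, 0, 40], [0, -37, 0, 0, 40], [0, -38, 0, 0, 40], [-31.3, 0, 17.6, 0, 40], [-31.3, 0, 17.6, 0, 40], [-31.3, 0, 17.6, 0, 40], [-31.3, 0, 17.6, 0, 40], [-31.3, 0, 17.6, 0, 40], [-31.3, 0, 17.6, 0, 40], [-31.3, 0, 17.6, 0, 40], [-31.0, 0, 17.5, 0, 40], [0, 0, 0, -0.1053, 40], [0, 0, 0, -0.1053, 40], [0, 0, 0, 0, 40], [0, 0, 0, 0, 40], [0, 0, 0, 0, 40]])

```text
t: 28.67
ee_pos: [0.6313, 0.0501, 0.1182]
tool_rot: [-0.523, 0.475, -0.475, 0.523]
contact_force: [-0.2, 0.0, 0.6]
grip_width: 0.519
```

```bash
python3 - <<'E'
from h import *
s=r.get_state(); print(s["t"],s["ee_pos"],s["grip_width"]*93)
C=cam("wrist"); im=r.read_camera("wrist"); cv2.imwrite("pics/wrist17.png",im[:,:,::-1])
plan([.6315,.0503,.0135],0.1)
E
```

```text
28.6667 [0.6312795  0.05007976 0.11819848] 48.30264978036434
shift tool mm [ -0.3 104.7   0.2] turn about y [np.float64(-0.0035), np.float64(3.1381)] j6 now -0.058 yaw now 0.097 tool y [ 0. -0. -1.] tool x [ 0.096 -0.995  0.   ]
```

View pics/wrist17.png

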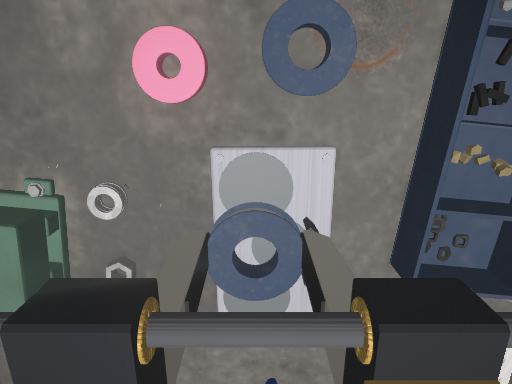

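apply_moves(increments=[[0, 30, 0, 0, 40], [0, 30, 0, 0, 40], [0, 22, 0, 0, 40], [0, 12, 0, 0, 40], [0, 7, 0, 0, 40], [0, 3, 0, 0, 40], [0, 0, 0, 0, 40], [0, 0, 0, 0, 40]])

```text
t: 29.38
ee_pos: [0.6321, 0.0503, 0.0152]
tool_rot: [-0.524, 0.474, -0.475, 0.525]
contact_force: [0.0, 0.5, -0.0]
grip_width: 0.523
```

```bash
python3 - <<'E'
from h import *
s=r.get_state(); print(s["t"],s["ee_pos"],s["grip_width"]*93,s["contact_force"])
im=r.read_camera("wrist"); cv2.imwrite("pics/wrist18.png",im[:,:,::-1])
E
```

```text
29.3833 [0.63212003 0.05033147 0.01523742] 48.64432702705881 [ 0.01273104  0.52143499 -0.04644584]
```

View pics/wrist18.png

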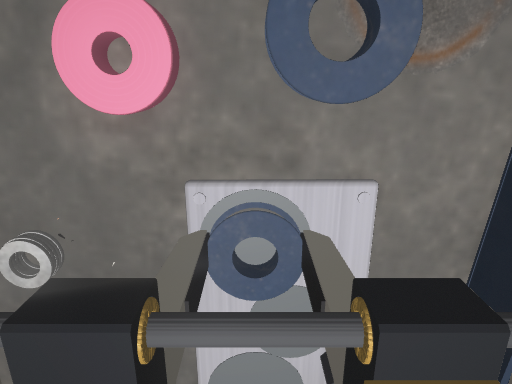

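apply_moves(increments=[[0, 1.2, 0, 0, 40], [0, 0.5, 0, 0, 40], [0, 0, 0, 0, 40], [0, 0, 0, 0, 54], [0, 0, 0, 0, 60], [0, 0, 0, 0, 70], [0, 0, 0, 0, 70], [0, 0, 0, 0, 70], [0, 0, 0, 0, 70], [0, -10, 0, 0, 70], [0, -25, 0, 0, 70], [0, -35, 0, 0, 70], [0, -35, 0, 0, 70], [0, 0, 0, 0, 70]])

```text
t: 30.6
ee_pos: [0.6339, 0.0505, 0.1257]
tool_rot: [-0.522, 0.472, -0.477, 0.527]
contact_force: [-0.1, -0.7, 1.8]
grip_width: 0.754
```

```bash
python3 - <<'E'
from h import *
s=r.get_state(); print(s["t"],s["ee_pos"],s["grip_width"]*93)
C=cam("wrist"); im=r.read_camera("wrist"); cv2.imwrite("pics/wrist19.png",im[:,:,::-1])
plan([.4532,-.2629,s["ee_pos"][2]],-0.111)
E
```

```text
30.6 [0.63394723 0.05048621 0.12570031] 70.14382123550324
shift tool mm [ 293.8   -4.7 -210.3] turn about y [np.float64(0.211), np.float64(-2.9306)] j6 now -0.061 yaw now 0.1 tool y [ 0.007  0.    -1.   ] tool x [ 0.1   -0.995  0.   ]
```

View pics/wrist19.png

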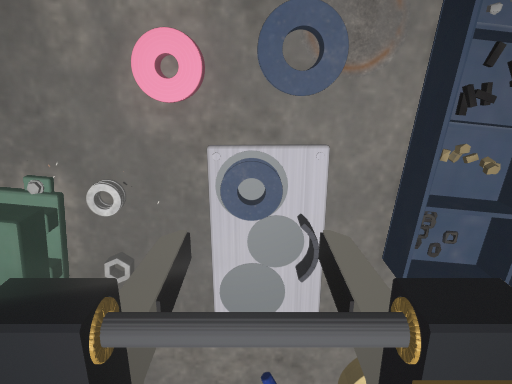

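apply_moves(increments=[[32.7, 0, -23.2, 0, 72], [32.7, 0, -23.2, 0, 72], [32.7, 0, -23.2, 0, 72], [32.7, 0, -23.2, 0, 72], [32.7, 0, -23.2, 0, 72], [32.7, 0, -23.2, 0, 72], [32.7, 0, -23.2, 0, 72], [32.7, 0, -23.2, 0, 72], [32.7, 0, -23.2, 0, 72], [0, 0, 0, 0.1055, 72], [0, 0, 0, 0.1055, 72], [0, 35, 0, 0, 72], [0, 33, 0, 0, 72], [0, 0, 0, 0, 72], [0, 0, 0, 0, 72]])

```text
t: 31.9
ee_pos: [0.4522, -0.2628, 0.0482]
tool_rot: [-0.472, 0.528, -0.526, 0.471]
contact_force: [1.0, -1.3, 0.6]
grip_width: 0.775
```

```bash
python3 - <<'E'
from h import *
s=r.get_state(); print(s["t"],s["ee_pos"],s["contact_force"])
C=cam("wrist"); im=r.read_camera("wrist"); cv2.imwrite("pics/wrist20.png",im[:,:,::-1])
print("axis at z.020",proj("",[s["ee_pos"][0],s["ee_pos"][1],.020],C))
plan([.4534,-.263,.0075],-0.111)
E
```

```text
31.9 [ 0.45216021 -0.26278517  0.0482404 ] [ 1.0323652  -1.2692711   0.63774351]
axis at z.020 [254.75875385 224.94529608]
shift tool mm [-0.3 42.6  0.3] turn about y [np.float64(0.0002), np.float64(-3.1414)] j6 now -0.464 yaw now -0.111 tool y [-0.  0. -1.] tool x [-0.111 -0.994 -0.   ]
```

View pics/wrist20.png

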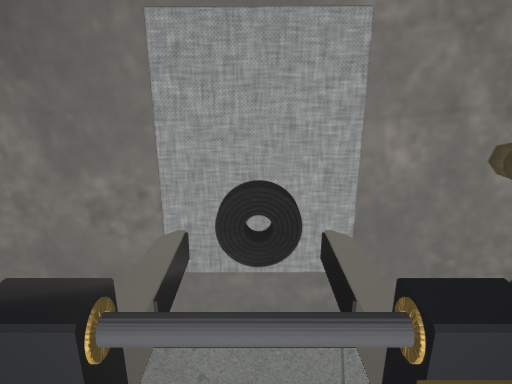

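apply_moves(increments=[[0, 12, 1, 0, 72], [0, 12, 0.5, 0, 72], [0, 9, 0, 0, 72], [0, 5, 0, 0, 72], [0, 3, 0, 0, 72], [0, 1, 0, 0, 72], [0, 0, 0, 0, 72], [0, 0, 0, 0, 72], [0, 0, 0, 0, 40], [0, 0, 0, 0, 40], [0, 0, 0, 0, 40], [0, 0, 0, 0, 40], [0, 0, 0, 0, 40], [0, 0, 0, 0, 40], [0, 0, 0, 0, 40]], squeeze=12)

```text
t: 33.2
ee_pos: [0.4546, -0.2636, 0.0074]
tool_rot: [0.471, -0.527, 0.527, -0.471]
contact_force: [-1.6, -0.0, 3.2]
grip_width: 0.572
```

```bash
python3 - <<'E'
from h import *
s=r.get_state(); print(s["t"],s["ee_pos"],s["grip_width"]*93,s["contact_force"])
plan([.6432,-.0572,s["ee_pos"][2]+.11],0.1)
E
```

```text
33.2 [ 0.45458864 -0.26358803  0.0073703 ] 53.2102623513139 [-1.59272471 -0.03586874  3.21198779]
shift tool mm [-226.  -110.   164.6] turn about y [np.float64(-0.211), np.float64(2.9306)] j6 now -0.463 yaw now -0.111 tool y [ 0. -0. -1.] tool x [-0.111 -0.994  0.   ]
```

apply_moves(increments=[[0, -10, 0, 0, 40], [0, -25, 0, 0, 40], [0, -37, 0, 0, 40], [0, -38, 0, 0, 40], [-28.3, 0, 20.6, 0, 40], [-28.3, 0, 20.6, 0, 40], [-28.3, 0, 20.6, 0, 40], [-28.3, 0, 20.6, 0, 40], [-28.3, 0, 20.6, 0, 40], [-28.3, 0, 20.6, 0, 40], [-28.3, 0, 20.6, 0, 40], [-27.9, 0, 20.4, 0, 40], [0, 0, 0, -0.1055, 40], [0, 0, 0, -0.1055, 40], [0, 0, 0, 0, 40], [0, 0, 0, 0, 40], [0, 0, 0, 0, 40]])

```text
t: 34.62
ee_pos: [0.643, -0.0574, 0.1175]
tool_rot: [-0.523, 0.475, -0.475, 0.523]
contact_force: [-0.3, 0.1, -1.6]
grip_width: 0.576
```

```bash
python3 - <<'E'
from h import *
s=r.get_state(); print(s["t"],s["ee_pos"],s["grip_width"]*93)
C=cam("wrist"); im=r.read_camera("wrist"); cv2.imwrite("pics/wrist21.png",im[:,:,::-1])
plan([.6432,-.0572,.0125],0.098)
E
```

```text
34.6167 [ 0.64302187 -0.05735423  0.117506  ] 53.587529764557786
shift tool mm [ -0.2 105.    0.2] turn about y [np.float64(-0.0015), np.float64(3.1401)] j6 now -0.225 yaw now 0.097 tool y [ 0.  0. -1.] tool x [ 0.096 -0.995  0.   ]
```

View pics/wrist21.png

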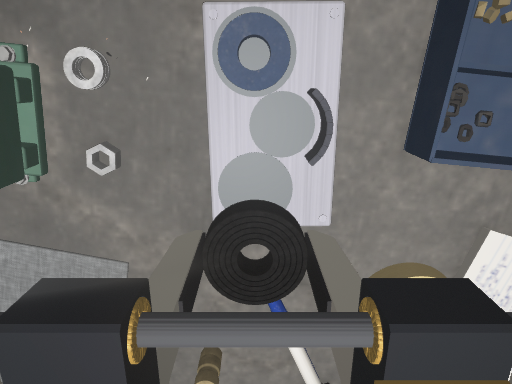

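apply_moves(increments=[[0, 30, 0, 0, 40], [0, 30, 0, 0, 40], [0, 22, 0, 0, 40], [0, 12, 0, 0, 40], [0, 7, 0, 0, 40], [0, 3, 0, 0, 40], [0, 0, 0, 0, 40], [0, 0, 0, 0, 40]])

```text
t: 35.33
ee_pos: [0.6439, -0.0573, 0.0146]
tool_rot: [-0.524, 0.474, -0.475, 0.525]
contact_force: [-0.3, -0.6, -0.3]
grip_width: 0.573
```

```bash
python3 - <<'E'
from h import *
s=r.get_state(); print(s["t"],s["ee_pos"],s["grip_width"]*93,s["contact_force"])
im=r.read_camera("wrist"); cv2.imwrite("pics/wrist22.png",im[:,:,::-1])
E
```

```text
35.3333 [ 0.64385139 -0.05726624  0.01457536] 53.29160144401022 [-0.25873789 -0.57267584 -0.3280459 ]
```

View pics/wrist22.png

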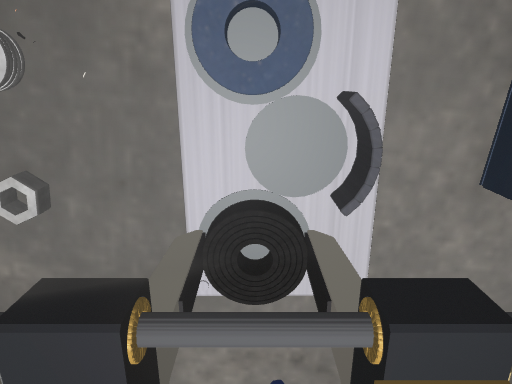

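The view matches the original grasp view. I lower the last bit, release and rise.

apply_moves(increments=[[0, 1.2, 0, 0, 40], [0, 0.6, 0, 0, 40], [0, 0, 0, 0, 40], [0, 0, 0, 0, 58], [0, 0, 0, 0, 62], [0, 0, 0, 0, 72], [0, 0, 0, 0, 72], [0, 0, 0, 0, 72], [0, 0, 0, 0, 72], [0, -10, 0, 0, 72], [0, -25, 0, 0, 72], [0, -35, 0, 0, 72], [0, -35, 0, 0, 72], [-35, -10, -5, 0, 72], [-35, -30, -5, 0, 72], [0, -30, 0, 0, 72], [0, 0, 0, 0, 72], [0, 0, 0, 0, 72], [0, 0, 0, 0, 72]])

```text
t: 36.97
ee_pos: [0.6269, 0.0079, 0.1833]
tool_rot: [0.524, -0.474, 0.474, -0.524]
contact_force: [0.7, 0.5, -1.3]
grip_width: 0.773
```

```bash
python3 - <<'E'
from h import *
s=r.get_state(); print(s["t"],s["ee_pos"],s["contact_force"])
C=cam("wrist"); im=r.read_camera("wrist"); cv2.imwrite("pics/wrist23.png",im[:,:,::-1])
g=cv2.cvtColor(im,cv2.COLOR_RGB2GRAY)
for l in ("thread_tape","strap_coil"):
  for d in r.masks_of("wrist",l)[:3]:
    cs=max(cv2.findContours(d["mask"].astype(np.uint8),0,1)[0],key=cv2.contourArea); e=cv2.fitEllipse(cs); print(l,round(d["p"],2),np.round(e[0],1),np.round(w("",e[0],.016,C),4))
for n in ("top","scene"):
  im=r.read_camera(n); cv2.imwrite(f"pics/{n}23.png",im[:,:,::-1])
  for l,z in (("thread_tape",.008),("strap_coil",.008),("spare_knob",.014),("fitting_plinth",0),("hose_coupler",0),("pipe_tee",0)):
    for d in r.spot_point(n,l)[:2]: print(n,l,round(d["p"],2),np.round(d["position"],1),np.round(w(n,d["position"],z),4))
E
```

```text
36.9667 [0.62694285 0.00790447 0.18331075] [ 0.69178419  0.49348198 -1.30777906]
thread_tape 0.94 [264.  131.3] [0.6324 0.0484 0.016 ]
thread_tape 0.74 [308.   19.4] [0.6609 0.1514 0.016 ]
strap_coil 0.75 [263.8 231.9] [ 0.6438 -0.059   0.016 ]
strap_coil 0.74 [193.4  23.9] [0.5589 0.1375 0.016 ]
top thread_tape 0.59 [195.5 135.9] [0.6606 0.1596 0.008 ]
top strap_coil 0.52 [203.5 182.6] [0.5487 0.1351 0.008 ]
top spare_knob 0.73 [164.  227.3] [0.4428 0.2169 0.014 ]
top fitting_plinth 0.6 [163.7 226. ] [0.4471 0.2208 0.    ]
top hose_coupler 0.58 [364.9 163.3] [ 0.6087 -0.2427  0.    ]
top pipe_tee 0.49 [145.5 157.3] [0.607  0.2746 0.    ]
scene thread_tape 0.77 [280.4 200.7] [0.6195 0.0344 0.008 ]
scene thread_tape 0.61 [261.4 175.8] [0.6489 0.1595 0.008 ]
scene strap_coil 0.93 [314.5 216. ] [ 0.6459 -0.0543  0.008 ]
scene strap_coil 0.64 [233.6 192.4] [0.5463 0.1199 0.008 ]
scene spare_knob 0.56 [175.5 181. ] [0.4471 0.2281 0.014 ]
scene fitting_plinth 0.55 [175.8 188.1] [0.4431 0.2189 0.    ]
scene hose_coupler 0.73 [368.2 275.3] [ 0.6136 -0.2434  0.    ]
scene pipe_tee 0.69 [232.7 164.1] [0.6274 0.269  0.    ]
```

View pics/wrist23.png

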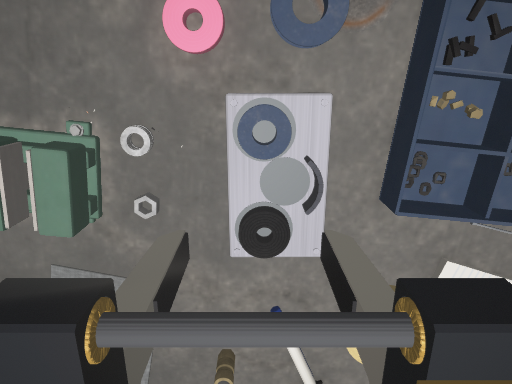

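View pics/scene23.png

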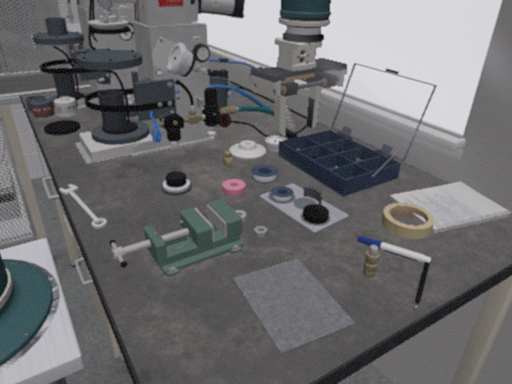

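View pics/top23.png

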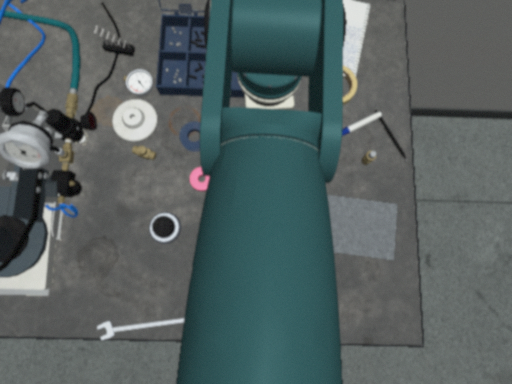

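```bash
python3 - <<'E'
from h import *
im=r.read_camera("top"); c=im[200:255,135:195]; cv2.imwrite("pics/top24.png",cv2.resize(c,None,fx=9,fy=9,interpolation=2)[:,:,::-1])
g=cv2.cvtColor(im,cv2.COLOR_RGB2GRAY); C=cam("top")
m=np.zeros_like(g); m[205:250,140:190]=(g[205:250,140:190]>130)
cs=max(cv2.findContours(m,0,1)[0],key=cv2.contourArea); e=cv2.minEnclosingCircle(cs); print("plinth",e,w("",e[0],.014,C))
d=np.zeros_like(g); h=cv2.drawContours(np.zeros_like(g),[cs],-1,1,-1); d=((g<90)&(h>0)).astype(np.uint8)
ck=max(cv2.findContours(d,0,1)[0],key=cv2.contourArea); k=cv2.minEnclosingCircle(ck); print("knob",k,w("",k[0],.036,C))
E
```

```text
plinth ((163.8518524169922, 226.88888549804688), 15.001240730285645) [0.44372069 0.2173408  0.014     ]
knob ((163.14999389648438, 226.5), 10.453454971313477) [0.44234823 0.21421365 0.036     ]
```

View pics/top24.png

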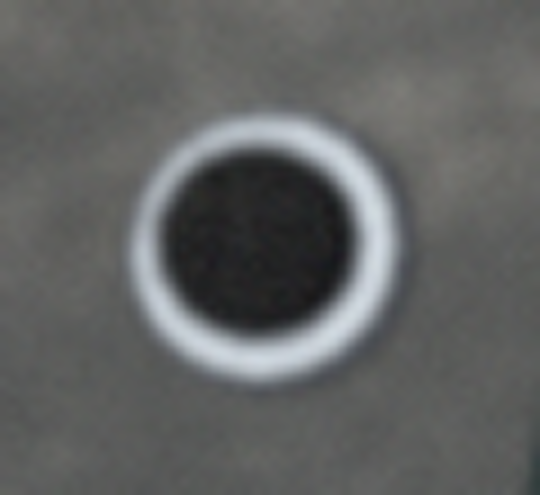

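The knob stands within about 3.5 mm of the plinth's centre. The rolls are within about 1 mm of where they started, and the arm is clear. I hand in the job.

```bash
python3 - <<'E'
from h import *
print(r.close_job())
E
```

```text
the job is handed in; nothing more can be done
None
```

I moved both rolls to the mat, set the knob upright on the plinth and put each roll back on its own seat. The job was handed in at about 37 s; it reports no verdict.

**What my last checks showed**
- **Knob:** it lies about 3.5 mm from the plinth's centre in the top view (limit 12 mm), standing upright and released.
- **Thread tape:** back on the left seat, about 1 mm from where it lay at the start in the wrist view.
- **Strap coil:** back on the right seat, under 1 mm from where it lay at the start in the wrist view.
- **Coupler and tee:** they still stand. The network put them 2–7 mm from the first readings, which is within its scatter, and the arm did not go near them.

**What disagreed**
- **Thread tape after the return:** the scene-camera network put it about 15 mm from its own first reading. I put that down to network noise, because the wrist view and picture show the spool on its seat. The arm hid the stand from the top camera, so that view could not settle it.
- **Knob:** the scene-camera network put it about 10 mm to the left of the plinth in y, against the top view's 3.5 mm.
- **Cameras:** before the move, the wrist and top cameras differed by 2–4 mm.
- **Spool width:** the fingers closed at 48.6 mm on the spool, not its stated 53 mm. It held firmly both times.

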